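# Wind the catch box up to the chute and run the ball

### The arm

A 6-joint arm with a two-finger parallel gripper is mounted at the origin on the work surface. World frame = base frame: x ahead of the robot, y to its left, z up, the work surface at z = 0. Lengths are in m, angles in rad, forces in N, time in s.
With the tool pointing down it reaches from about 0.225 to 0.725 m from the base axis. Payload 3.1 kg.
Tool frame: the origin (TCP) lies midway between the tips of the shut fingers; the grasp point (between the pads) lies 19 mm behind it; z points along the fingers, y is the line along which they close (so a half turn about z gives the same grasp; the last joint's range is limited). The gripper opens to 85 mm and grips with 20 to 120 N. Pads are 22 mm wide; open, the fingers measure 114 mm over their backs; the gripper's body (76 mm by 85 mm) begins 54 mm behind the grasp point. The pads swing forward as they close: fully open they stand 13 mm farther back than shut.
Start: joints at [-1.461, 0.048, 0.099, 1.622, 0, 1.443], TCP at [0.124, -0.51, 0.231] pointing down, gripper open.
Joint ranges: [-2.91, 2.91], [-0.99, 1.94], [-1.21, 1.42], [-2.12, 2.29], [-1.49, 1.47], [-3.14, 3.14]. Speed limits (rad/s): [2.79, 2.79, 3.14, 3.14, 3.14, 3.14].

### API

Orientations are given as a unit quaternion [w, x, y, z].
In Python, from station import env gives the robot as it stands. The module is installed in compiled form; this text tells all that it offers.
- The arm moves only by the shell command python3 -m crank 'ROWS' [OPENING] [FORCE]. ROWS is a JSON object of lists of equal length, an entry for each row: "travel": the shift along the world's x, y, z in units of 30 mm (1.0 is 30 mm), a list of three; "spin": the turn about the world's z in units of 5 degrees (1.0 is 5 degrees). In form: {"travel": [[tx, ty, tz], ...], "spin": [spin, ...]}. A call has 1 to 12 rows; each row is the pose to reach, as a shift and turn from the pose commanded when the call began; what a row does not reach only later rows make up. A row lasts 1/12 s, in which the tool goes at most 41.7 mm and 7.16 degrees, less where a joint would pass 70% of its speed; a pose out of reach is approached as far as the arm can. A call with a gripper value outside its range is refused whole. OPENING is the opening, from 0 (shut) to 1 (fully open), set as the call begins (- or left out, the last holds). The fingers move at their own pace and stop on an object; FORCE is the grip in N (left out, the last holds). Time passes only in rows, so rows that repeat a pose let the fingers close. It gives the time, the measured TCP pose, the force and the opening at its end, in the units of the state.
- env.state(): the state, without advancing time (a new reading comes with each control period).
- env.snapshot(name): name is "scene" or "side" or "wrist"; returns the picture (400x640x3 uint8, red, green, blue); there is no depth.
- env.camera_params(name): a dict with "intrinsics" (3x3 intrinsics, pixels), "R" (3x3) and "t" (3): a world point X has camera coordinates R X + t; the wrist camera has in their place "mount" (4x4, takes a point from camera to tool coordinates, whose origin is the TCP and whose axes are the flange's). Camera axes: x right, y down, z forward; pixel columns grow to the right and rows downward; lengths in m; the calibration is good to about 2 mm. A picture is of the moment at which its call begins: read the wrist's pose just before it. camera_params takes no time and is no camera call.
- env.close_job(): hands the job in, once; it reports no verdict.
Trained networks look in the newest picture that a camera, given by its name, has taken for a name from the list of things; names that differ only in an ending like _2 or _b are one class to them, and where a whole thing is asked for, a point or a joint stands for the part that bears it (a point fixed in the world has none). Each returns a list of dicts, best first, with "score" (0 to 1); they miss things now and then, are a little off and sometimes report something else, mostly with a low value. They report only what shows in the picture. A call takes as long as a camera call. They do not tell look-alikes from the thing itself.
- env.spot_in(query, camera): "at" ([row, column] in pixels, amid what is visible of it).
- env.mark_of(query, camera): "at" ([row, column] in pixels: a listed point, or the origin of a listed thing).
The state is a dict: "time": time; "joint_positions": joint angles; "qd": joint speeds; "joint_torque": joint torques, N m; "tcp_pos": TCP position; "eef_rot": TCP orientation; "force": force on the tool from outside, world axes, zero at the start; "ft_torque": the same for the moment, N m; "finger_gap": opening from 0.0 (shut) to 1.0 (fully open).
Only numpy, scipy, OpenCV 4.12 (cv2) and the standard library are available. Lean on these libraries where they do the work, as an engineer would, in place of code of your own. Each camera call takes 0.05 s, during which the arm holds its last target. There are 200 camera calls.

### The job

Get the ball-run ready and run it once: turn the star wheel clockwise, pushing one spoke after another with the side of the closed gripper, until the wooden catch box is nipped snugly against the cork buffer at the mouth of the zinc chute and stays nipped when you let go; feel for the rise in resistance and do not force it, or the thin lip will buckle. Then press the release lever right down so that the steel ball rolls into the box by itself. Do not touch the ball or the box, and leave everything else on the bench where it is.

Things in the scene. Friction and masses are not known exactly. Their poses are not given: they have to be found in the camera images.
- bed: Wooden winding bed fixed to the bench, plate 150 x 315 x 10 mm. Origin at bench level; its y axis is the winding direction towards the chute, x points away from the robot at yaw 0. Two guide rails (tops 30 mm up) keep the catch box on the line x = 0. A grey housing 75 x 75 mm, top 66 mm up, at y = -170 mm carries the star wheel on an upright axle.
- wheel: Star wheel lying level: hub 44 mm across, 14 mm below to 13 mm above the spokes' middle; six round spokes 10 mm thick at 60 degrees, ending in balls 18 mm across, 82 mm from the axle. Origin on the axle at the spokes' mid-height, 100 mm up; one spoke lies along its x axis. Clockwise from above feeds the pusher 16 mm per radian to the chute. Turns both ways, stays where left; over 25 N bends it.
- axle (a point): The wheel's axle, at the spokes' height. Bearing friction 0.30 Nm: 5 N at 60 mm radius turns the wheel. Once the box bears on the chute, each further 1 N there adds about 3.7 N of nip, and the push climbs some 1.3 N per mm of spoke travel. A good nip is 10 to 19 N: a rise of 3 to 5 N over the free push. The friction keeps up to 19 N of nip when the push is taken away.
- pusher: Dark steel plate 85 x 10 x 42 mm (13 to 55 mm up) with a stiff spring (20 N/mm) behind it, fed by the wheel along the bed's y axis. Origin at bench level in the middle of the face that pushes the box. Starts 2 to 16 mm short of the box.
- box: Open wooden catch box, 100 x 110 (along y) x 60 mm outside, walls and floor 8 mm, 0.3 to 0.7 kg, loose between the guide rails on the bed's plate. Origin at the centre of its underside, 10 mm up; axes along the bed's. Its +y side, 55 mm from the origin, comes to bear on the chute.
- chute: Fixed sheet-zinc chute, 38 mm wide inside, rising at 20 degrees along its +y to a raised shelf, floor 78 mm up at the mouth. Origin at bench level under the middle of its front, a zinc lip 90 mm wide, 14 to 66 mm up, looking along -y to the box 17 to 40 mm away. On the lip a fixed cork buffer 60 mm wide stands 2 to 10 mm proud (not in the readings); the box bears on it. Over 40 N buckles it.
- ball_center (a point): Centre of the bright steel ball, 25 mm across, 64 g, lying in the chute behind the release stop.
- ball: The same ball; only its speed matters, as its axes turn with it.
- lever (a joint): Release lever: radians, 0 with the stop closed and the pad up, 0.75 with the pad right down and the stop lifted clear (the ball can pass from about 0.6). Its level hinge lies along the chute's y axis, 34 mm beside the chute's middle on the robot's side, 78 mm from the pad's centre and 22 mm below the pad's top when up. Stays where left; about 2 N on the pad moves it.
- lever_pad (a point): Top centre of the wooden pad, 28 mm across, at the lever's free end on the robot's side of the chute, about 163 mm above the bench when up; it sinks about 60 mm, first moving up to 5 mm away from and then towards the chute.
- brass: Bystander: brass cylinder 32 mm across, 45 mm tall, upright. Origin at the centre of its underside.
- lead: Bystander: grey lead weight 48 mm across, 50 mm tall with a neck. Origin at the centre of its underside.
- driver: Bystander: screwdriver 160 mm long, lying. Origin at its underside, mid-length.
- rule: Bystander: wooden rule 200 x 28 x 8 mm. Origin at the centre of its underside.
- jar: Bystander: glass jar 64 mm across, 85 mm tall. Origin at the centre of its underside.
- weight: Bystander: brass hanger weight 50 mm across, 54 mm tall with a thin stem. Origin at the centre of its underside.
Mind the look-alikes: they are no part of the job. Of the things that look like the box, the middle-sized one is meant.

How it is judged:
By the outcome, as a careful person would: the job done as asked, in the order asked, and still so for the second after the job is handed in, with the robot touching nothing.
It also fails if it takes over 72 s, if anything falls off the work surface, if the arm or the gripper's body presses on something with over 40 N, if the wrist force passes 120 N, or if a joint passes its speed limit or range.

## Working session

There is one attempt and no reset: what is moved stays moved. The work goes in short steps, Python scripts to look and compute and a shell command to move; the robot and the scene stay as the last step left them, time stands still between calls to the robot, and variables do not carry over. Pictures are saved under pics/ and viewed, on a budget of 10 in all, crops included, one or two more only if the job needs it, and the job is handed in when it is done.

```bash
mkdir -p pics
cat > h.py <<'E'
import numpy as np, cv2
from station import env
def ray(name,rc):
    p=env.camera_params(name);K=np.array(p["intrinsics"]);R=np.array(p["R"]);t=np.array(p["t"])
    d=R.T@np.linalg.inv(K)@np.array([rc[1],rc[0],1.]);return -R.T@t,d/np.linalg.norm(d)
def onz(name,rc,z):
    o,d=ray(name,rc);return o+d*(z-o[2])/d[2]
def tri(a,b):
    (o1,d1),(o2,d2)=a,b
    s=np.linalg.lstsq(np.c_[d1,-d2],o2-o1,rcond=None)[0]
    p,q=o1+d1*s[0],o2+d2*s[1];return (p+q)/2,np.linalg.norm(p-q)
def proj(name,X):
    p=env.camera_params(name);c=np.array(p["R"])@X+np.array(p["t"]);u=np.array(p["intrinsics"])@c;return u[1]/u[2],u[0]/u[2]
E
python3 - <<'E'
from h import *
for n in("scene","side"):
    im=env.snapshot(n);cv2.imwrite(f"pics/{n}0.png",im[:,:,::-1])
    for q in("bed","wheel","axle","pusher","box","chute","ball_center","lever_pad"):
        print(n,q,[(np.round(d["at"]).tolist(),round(d["score"],2)) for d in env.mark_of(q,n)][:4])
print(env.state())
E
```

```text
scene bed [([223.0, 343.0], 0.97)]
scene wheel [([219.0, 298.0], 0.58)]
scene axle [([215.0, 300.0], 0.73)]
scene pusher [([226.0, 333.0], 0.5)]
scene box [([201.0, 275.0], 0.69), ([177.0, 325.0], 0.57)]
scene chute [([209.0, 366.0], 0.61), ([246.0, 359.0], 0.56)]
scene ball_center []
scene lever_pad [([149.0, 364.0], 0.51)]
side bed [([244.0, 279.0], 0.87)]
side wheel [([190.0, 331.0], 0.78)]
side axle [([193.0, 332.0], 0.92), ([260.0, 248.0], 0.75)]
side pusher [([237.0, 295.0], 0.52)]
side box [([242.0, 277.0], 0.95), ([308.0, 302.0], 0.94), ([274.0, 378.0], 0.85), ([248.0, 280.0], 0.34)]
side chute [([257.0, 250.0], 0.88), ([215.0, 265.0], 0.52)]
side ball_center [([238.0, 214.0], 0.63)]
side lever_pad [([246.0, 241.0], 0.54)]
{'time': 0.9, 'joint_positions': array([-1.46081883e+00,  4.79316633e-02,  9.92248080e-02,  1.62198974e+00,
        8.59454009e-06,  1.44299380e+00]), 'qd': array([ 0.00148839, -0.00022861,  0.00119455,  0.00016005,  0.00042662,
        0.0010145 ]), 'joint_torque': array([ 1.35370055e-04, -3.38634074e+01,  3.20160270e+01,  7.56796744e-04,
       -2.36055648e-04,  1.18647140e-06]), 'tcp_pos': array([ 0.12365131, -0.51023723,  0.2313596 ]), 'eef_rot': array([4.99021368e-05, 9.92940902e-01, 1.18610128e-01, 3.85267551e-06]), 'force': array([-0.1098729 , -0.56143109, -0.3568496 ]), 'ft_torque': array([ 0.02282613, -0.01775699,  0.01770378]), 'finger_gap': 1.0010915838630827}
```

View pics/scene0.png

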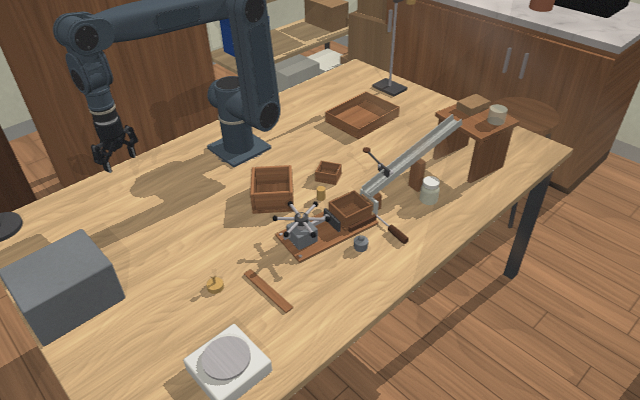

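View pics/side0.png

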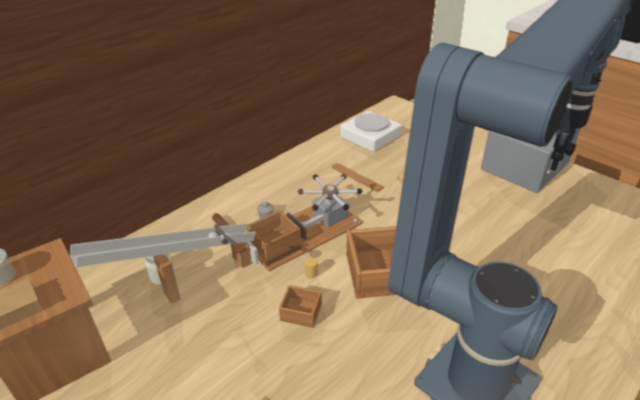

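Run:
```python
from h import *
a=tri(ray("scene",(216,301)),ray("side",(191,331)));print("axle",a)
print("z=.1",onz("scene",(216,301),.1),onz("side",(191,331),.1))
print("box",tri(ray("scene",(220,350)),ray("side",(242,277))))
print("bed",tri(ray("scene",(223,343)),ray("side",(244,279))), onz("scene",(223,343),0),onz("side",(244,279),0))
o,_=ray("side",(0,0));print("cam",o,ray("scene",(0,0))[0])
c1=cv2.imread("pics/scene0.png")[130:280,240:420];c2=cv2.imread("pics/side0.png")[160:290,180:400]
c1=cv2.resize(c1,(600,500),interpolation=cv2.INTER_CUBIC)
c2=cv2.resize(c2,(792,468),interpolation=cv2.INTER_CUBIC)
cv2.imwrite("pics/c1.png",c1);cv2.imwrite("pics/c2.png",c2)
```

```text
axle (array([ 0.5795017 , -0.17256181,  0.10631665]), np.float64(0.0019561294824597345))
z=.1 [ 0.57481693 -0.16740314  0.1       ] [ 0.58474062 -0.17957312  0.1       ]
box (array([0.62211785, 0.00227644, 0.00480003]), np.float64(0.007788405266227637))
bed (array([ 0.61406372, -0.00968463, -0.0055978 ]), np.float64(0.011026010691774666)) [ 0.61482658 -0.01840013  0.        ] [ 0.61330538 -0.00201273  0.        ]
cam [-0.1924198   0.64932542  0.94010634] [ 1.48500852 -0.92385943  1.16053254]
```

View pics/c1.png

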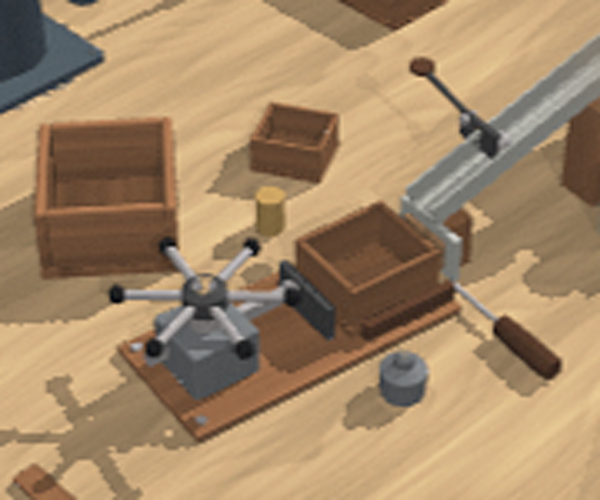

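View pics/c2.png

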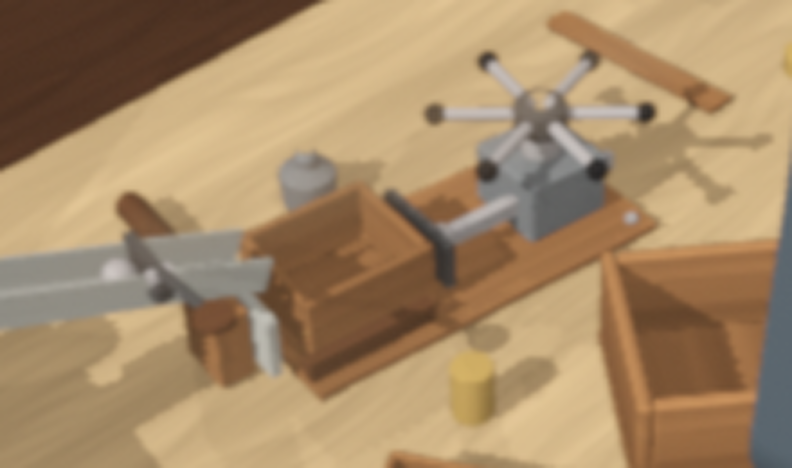

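Run:
```python
from h import *
s=lambda x,y:(130+(y+.5)/3.3333-.5,240+(x+.5)/3.3333-.5)
d=lambda x,y:(160+(y+.5)/3.6-.5,180+(x+.5)/3.6-.5)
S=[(168,246),(252,246),(291,296),(243,350),(154,348),(117,294)]
D=[(487,62),(590,61),(646,113),(597,170),(487,170),(434,114)]
PS=np.array([onz("scene",s(*p),.1)[:2] for p in S]);PD=np.array([onz("side",d(*p),.1)[:2] for p in D])
for P in(PS,PD):
    c=P.mean(0);print(c,np.round(np.hypot(*(P-c).T),3),np.round(np.degrees(np.arctan2(*(P-c).T[::-1])),1))
print("pad",tri(ray("scene",s(422,65)),ray("side",d(213,313))))
print("bedcorners",[onz("scene",s(*p),.01)[:2].round(3) for p in[(120,347),(198,435),(460,306)]],[onz("side",d(*p),.01)[:2].round(3) for p in[(322,393),(660,222)]])
print("ball",onz("side",d(116,271),.15))
print("hubtop",tri(ray("scene",s(205,288)),ray("side",d(541,103))))
```

```text
[ 0.58260827 -0.174742  ] [0.081 0.083 0.081 0.083 0.082 0.082] [ 163.9  104.4   45.   -16.7  -75.3 -135.9]
[ 0.58685075 -0.17639742] [0.082 0.082 0.082 0.082 0.081 0.082] [ -15.1  -76.1 -136.1  164.3  104.1   43.8]
pad (array([0.53101201, 0.17959472, 0.16453107]), np.float64(0.0014749943244647614))
bedcorners [array([ 0.504, -0.221]), array([ 0.646, -0.244]), array([0.698, 0.062])] [array([0.553, 0.086]), array([ 0.502, -0.225])]
ball [0.62324175 0.18970647 0.15      ]
hubtop (array([ 0.58513582, -0.17546907,  0.11149345]), np.float64(0.00013279401808151756))
```

```bash
python3 -m crank '{"travel":[[1.2,1,0],[2.4,2,0],[3.5,3,0],[4.7,4,0],[5.8,5,0],[7,6,0],[8,7,0],[9,8,0],[10,9,0],[11,10,0],[12,11,0],[12,11,0]],"spin":[1.4,2.8,4.2,5.6,7,8.4,9.8,11.2,12.6,14,15.4,16.8]}' 0 40; python3 -m crank '{"travel":[[1,0.8,0],[2.2,1.7,0],[2.2,1.7,0],[2.2,1.7,0],[2.2,1.7,0],[2.2,1.7,0],[2.2,1.7,0],[2.2,1.7,0],[2.2,1.7,0],[2.2,1.7,0],[2.2,1.7,0],[2.2,1.7,0]],"spin":[1.4,2.8,4.2,5.6,7,8.4,9.8,11.2,12.6,14,15.4,16.8]}'; python3 -m crank '{"travel":[[0,0,-1],[0,0,-2],[0,0,-2],[0,0,-2]],"spin":[1.2,2.4,2.4,2.4]}'
python3 - <<'E'
from h import *
im=env.snapshot("wrist");cv2.imwrite("pics/w1.png",im[:,:,::-1])
s=env.state();print(s["joint_positions"],s["tcp_pos"],s["eef_rot"],s["force"],s["ft_torque"]);print(env.camera_params("wrist"))
E
```

```text
time: 1.9
tcp_pos: [0.4856, -0.1775, 0.2314]
eef_rot: [0.0, 0.655, 0.755, 0.001]
force: [0.5, -0.4, 0.4]
finger_gap: 0.001
time: 2.9
tcp_pos: [0.5497, -0.1292, 0.2312]
eef_rot: [-0.0, -0.017, 1.0, 0.0]
force: [-1.2, 0.0, -0.2]
finger_gap: 0.002
time: 3.23
tcp_pos: [0.5476, -0.1284, 0.1687]
eef_rot: [-0.003, -0.117, 0.993, 0.001]
force: [-0.0, -0.5, 0.3]
finger_gap: 0.005
[-3.49683439e-01  1.45913055e-01  8.55416104e-02  1.51160741e+00
 -2.00554643e-05 -5.84988644e-01] [ 0.5493042  -0.12911187  0.17143019] [-5.32379713e-04 -1.17381348e-01  9.93086738e-01  2.57416827e-04] [ 0.69090098 -1.02039389  0.97339169] [ 0.05675876 -0.00868867 -0.02480476]
{'intrinsics': array([[322.27377271,   0.        , 321.28286608],
       [  0.        , 322.27377271, 200.50605258],
       [  0.        ,   0.        ,   1.        ]]), 'mount': array([[-6.75147035e-06, -9.57048834e-01, -2.89926765e-01,
         7.19907457e-02],
       [ 9.99999777e-01,  1.87204967e-04, -6.41250780e-04,
         1.07592529e-04],
       [ 6.67984042e-04, -2.89926704e-01,  9.57048619e-01,
        -1.42886207e-01],
       [ 0.00000000e+00,  0.00000000e+00,  0.00000000e+00,
         1.00000000e+00]])}
```

View pics/w1.png

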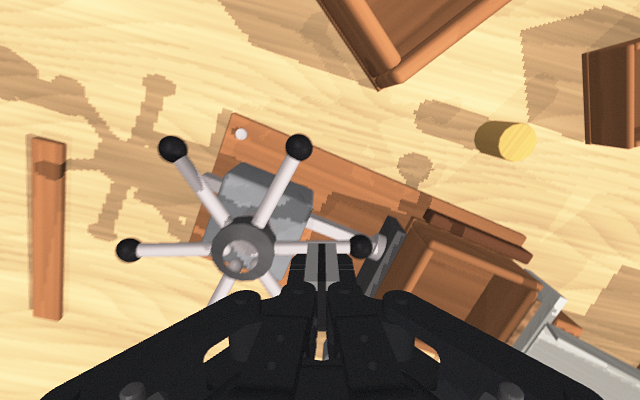

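```bash
cat >> h.py <<'E'
from scipy.spatial.transform import Rotation as Ro
AX=np.array([.5847,-.1755])
def wonz(rc,z,s):
    p=env.camera_params("wrist");K=np.array(p["intrinsics"]);M=np.array(p["mount"])
    w,x,y,zz=s["eef_rot"];R=Ro.from_quat([x,y,zz,w]).as_matrix()
    o=s["tcp_pos"]+R@M[:3,3];d=R@M[:3,:3]@np.linalg.inv(K)@np.array([rc[1],rc[0],1.])
    return o+d*(z-o[2])/d[2]
def feel(n=10):
    F=[];T=[]
    for i in range(n):
        env.snapshot("wrist");s=env.state();F.append(s["force"]);T.append(s["ft_torque"])
    F0=np.mean(F,0);T0=np.mean(T,0);p=s["tcp_pos"];r=p[:2]-AX
    yaw=np.degrees(2*np.arctan2(s["eef_rot"][2],s["eef_rot"][1]))
    M=r[0]*F0[1]-r[1]*F0[0]
    print("t",round(s["time"],2),"p",p.round(4),"yaw",round(yaw,1),"ang",np.degrees(np.arctan2(r[1],r[0])).round(1),"r",np.hypot(*r).round(4),"F",F0.round(2),"sd",np.std(F,0).round(2),"T",T0.round(3),"Mwheel",round(M,3),round(M+T0[2],3))
    return s
E
python3 - <<'E'
from h import *
s=feel(8)
for p in[(245,360),(147,298),(148,172),(250,128)]:
    q=wonz(p,.1,s)[:2]-AX;print(q,np.hypot(*q),np.degrees(np.arctan2(q[1],q[0])))
E
python3 -m crank '{"travel":[[0,0,-1],[0,0,-2],[0,0,-2.9],[0,0,-2.9],[0,0,-2.9]],"spin":[0,0,0,0,0]}'
python3 -c "
from h import *
feel(8)"
```

```text
t 3.68 p [ 0.5504 -0.1295  0.1726] yaw 193.6 ang 126.7 r 0.0574 F [ 0.1  -0.16  0.4 ] sd [0.43 0.29 0.46] T [-0.005 -0.013 -0.019] Mwheel 0.001 -0.018
[-0.01433689  0.07976881] 0.08104695932748893 100.18901934295226
[-0.07315783  0.02055242] 0.07598993068210275 164.3082146719447
[-0.05274111 -0.060896  ] 0.08056021052261757 -130.89534265321348
[ 0.02971459 -0.08457145] 0.0896397599066144 -70.64082469088157
time: 4.1
tcp_pos: [0.548, -0.1286, 0.0827]
eef_rot: [-0.002, -0.119, 0.993, 0.001]
force: [0.0, 0.9, -0.3]
finger_gap: -0.0
t 4.5 p [ 0.5507 -0.1296  0.0859] yaw 193.6 ang 126.6 r 0.0572 F [ 0.18 -0.05 -0.07] sd [0.41 0.48 0.55] T [ 0.013 -0.003 -0.007] Mwheel -0.007 -0.014
```

```bash
cat > tab.py <<'E'
import sys;from h import *
s=env.state();r=s["tcp_pos"][:2]-AX
a0,step,n,per=float(sys.argv[1]),float(sys.argv[2]),int(sys.argv[3]),int(sys.argv[4])
R=.0572;f=lambda a:R*np.array([np.cos(np.radians(a)),np.sin(np.radians(a))])/.03
for c in range(n):
    b=a0-c*per*step
    print(b,[(f(b-step*(i+1))-f(b)).round(2).tolist()+[0] for i in range(per)],[round(-step*(i+1)/5,2) for i in range(per)])
E
python3 tab.py 126.6 3 1 12; python3 tab.py 90.6 3 2 3
```

```text
126.6 [[0.08, 0.06, 0], [0.17, 0.11, 0], [0.25, 0.16, 0], [0.34, 0.2, 0], [0.43, 0.24, 0], [0.53, 0.28, 0], [0.62, 0.31, 0], [0.72, 0.33, 0], [0.82, 0.35, 0], [0.92, 0.36, 0], [1.02, 0.37, 0], [1.12, 0.38, 0]] [-0.6, -1.2, -1.8, -2.4, -3.0, -3.6, -4.2, -4.8, -5.4, -6.0, -6.6, -7.2]
90.6 [[0.1, -0.0, 0], [0.2, -0.01, 0], [0.3, -0.02, 0]] [-0.6, -1.2, -1.8]
81.6 [[0.1, -0.02, 0], [0.2, -0.04, 0], [0.29, -0.07, 0]] [-0.6, -1.2, -1.8]
```

```bash
python3 -m crank '{"travel":[[0.08,0.06,0],[0.17,0.11,0],[0.25,0.16,0],[0.34,0.2,0],[0.43,0.24,0],[0.53,0.28,0],[0.62,0.31,0],[0.72,0.33,0],[0.82,0.35,0],[0.92,0.36,0],[1.02,0.37,0],[1.12,0.38,0]],"spin":[-0.6,-1.2,-1.8,-2.4,-3,-3.6,-4.2,-4.8,-5.4,-6,-6.6,-7.2]}'
python3 - <<'E'
from h import *
s=feel(6)
im=env.snapshot("wrist");cv2.imwrite("pics/w2.png",im[:,:,::-1])
E
```

```text
time: 5.5
tcp_pos: [0.5814, -0.1178, 0.0849]
eef_rot: [-0.002, 0.195, 0.981, -0.0]
force: [-4.3, -0.1, 3.4]
finger_gap: 0.002
t 5.8 p [ 0.5823 -0.1179  0.0847] yaw 157.7 ang 92.4 r 0.0577 F [-5.14  0.3   3.26] sd [0.42 0.51 0.35] T [0.04  0.988 0.001] Mwheel 0.295 0.296
```

View pics/w2.png

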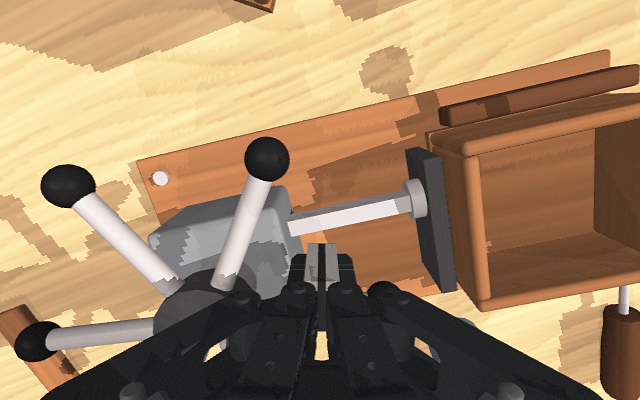

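```bash
python3 tab.py 90.6 3 3 12
```

```text
90.6 [[0.1, -0.0, 0], [0.2, -0.01, 0], [0.3, -0.02, 0], [0.4, -0.04, 0], [0.49, -0.06, 0], [0.59, -0.09, 0], [0.68, -0.12, 0], [0.78, -0.16, 0], [0.87, -0.2, 0], [0.96, -0.25, 0], [1.04, -0.3, 0], [1.12, -0.35, 0]] [-0.6, -1.2, -1.8, -2.4, -3.0, -3.6, -4.2, -4.8, -5.4, -6.0, -6.6, -7.2]
54.599999999999994 [[0.08, -0.06, 0], [0.16, -0.12, 0], [0.23, -0.19, 0], [0.3, -0.26, 0], [0.36, -0.34, 0], [0.43, -0.42, 0], [0.48, -0.5, 0], [0.54, -0.58, 0], [0.59, -0.67, 0], [0.63, -0.76, 0], [0.67, -0.85, 0], [0.7, -0.95, 0]] [-0.6, -1.2, -1.8, -2.4, -3.0, -3.6, -4.2, -4.8, -5.4, -6.0, -6.6, -7.2]
18.599999999999994 [[0.03, -0.1, 0], [0.05, -0.19, 0], [0.07, -0.29, 0], [0.09, -0.39, 0], [0.1, -0.49, 0], [0.1, -0.59, 0], [0.1, -0.69, 0], [0.09, -0.79, 0], [0.08, -0.89, 0], [0.06, -0.99, 0], [0.04, -1.08, 0], [0.01, -1.18, 0]] [-0.6, -1.2, -1.8, -2.4, -3.0, -3.6, -4.2, -4.8, -5.4, -6.0, -6.6, -7.2]
```

```bash
python3 -m crank '{"travel":[[0.1,0,0],[0.2,-0.01,0],[0.3,-0.02,0],[0.4,-0.04,0],[0.49,-0.06,0],[0.59,-0.09,0],[0.68,-0.12,0],[0.78,-0.16,0],[0.87,-0.2,0],[0.96,-0.25,0],[1.04,-0.3,0],[1.12,-0.35,0]],"spin":[-0.6,-1.2,-1.8,-2.4,-3,-3.6,-4.2,-4.8,-5.4,-6,-6.6,-7.2]}'
python3 - <<'E'
from h import *
s=feel(6);print(s["joint_positions"])
a=env.snapshot("scene");b=env.snapshot("side")
c1=cv2.resize(a[170:260,290:400],(600,491),interpolation=cv2.INTER_CUBIC)[:,:,::-1]
cv2.imwrite("pics/c3.png",c1)
c2=cv2.resize(b[200:280,200:340],(700,400),interpolation=cv2.INTER_CUBIC)[:,:,::-1];cv2.imwrite("pics/c4.png",c2)
E
```

```text
time: 6.85
tcp_pos: [0.6158, -0.1269, 0.0846]
eef_rot: [-0.002, 0.488, 0.873, 0.001]
force: [-5.8, 3.2, 3.5]
finger_gap: 0.001
t 7.15 p [ 0.6163 -0.1274  0.0845] yaw 121.8 ang 56.7 r 0.0576 F [-4.16  2.79  3.26] sd [0.5  0.35 0.4 ] T [0.554 0.826 0.008] Mwheel 0.289 0.297
[-0.31097023  0.33544801  0.13680268  1.37339577  0.00138486  0.70553666]
```

View pics/c4.png

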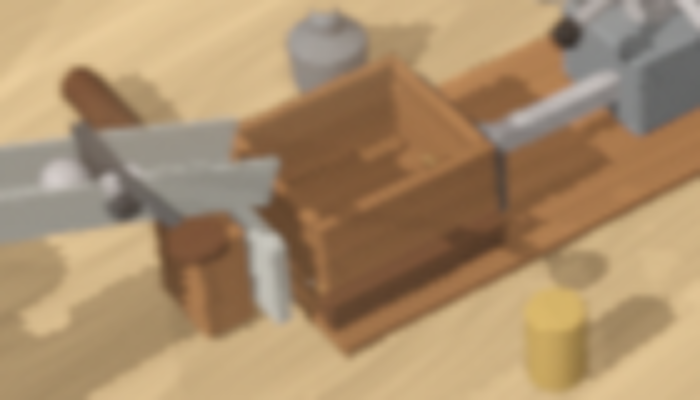

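Run:
```python
from h import *
d=lambda x,y:(200+(y+.5)/5-.5,200+(x+.5)/5-.5)
yb=np.array([.158,.987])
for n,p,z in[("box+y",(322,222),.07),("box-y",(497,150),.07),("liptop",(280,230),.066),("lipbot",(290,318),.014),("lipbotL",(270,318),.014)]:
    q=onz("side",d(*p),z);print(n,q.round(4),(q[:2]-AX)@yb)
```

```text
box+y [0.581  0.0727 0.07  ] 0.24440711850710928
box-y [ 0.5567 -0.0272  0.07  ] 0.14197527369240392
liptop [0.5955 0.0887 0.066 ] 0.26248193780521345
lipbot [0.587  0.0951 0.014 ] 0.2674009065580878
lipbotL [0.5945 0.1022 0.014 ] 0.2756294482047443
```

View pics/c3.png

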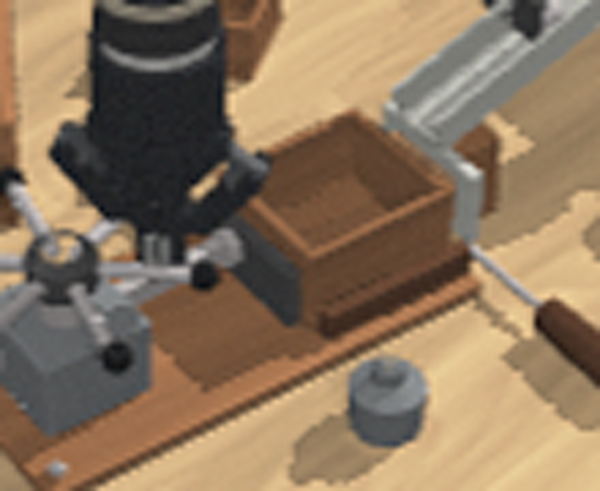

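```bash
cat > chk.py <<'E'
import sys;from h import *
s=env.state();p=s["tcp_pos"]
F=[];T=[]
for i in range(3):
    env.snapshot("wrist");s=env.state();F.append(s["force"]);T.append(s["ft_torque"][2])
r=s["tcp_pos"][:2]-AX;F=np.mean(F,0);M=r[0]*F[1]-r[1]*F[0]+np.mean(T)
print("M",round(M,3),"F",F.round(2),"ang",np.degrees(np.arctan2(r[1],r[0])).round(1));sys.exit(M>float(sys.argv[1]))
E
python3 -m crank '{"travel":[[0.08,-0.06,0],[0.16,-0.12,0],[0.23,-0.19,0],[0.3,-0.26,0],[0.36,-0.34,0],[0.43,-0.42,0]],"spin":[-0.6,-1.2,-1.8,-2.4,-3,-3.6]}' | grep force; python3 chk.py .37; python3 tab.py 36.6 2 6 2;python3 tab.py 12.6 2 8 2
```

```text
force: [-3.5, 5.5, 3.5]
M 0.286 F [-2.95  4.06  2.43] ang 38.3
36.6 [[0.04, -0.05, 0], [0.08, -0.11, 0]] [-0.4, -0.8]
32.6 [[0.03, -0.06, 0], [0.07, -0.11, 0]] [-0.4, -0.8]
28.6 [[0.03, -0.06, 0], [0.06, -0.12, 0]] [-0.4, -0.8]
24.6 [[0.03, -0.06, 0], [0.05, -0.12, 0]] [-0.4, -0.8]
20.6 [[0.02, -0.06, 0], [0.04, -0.13, 0]] [-0.4, -0.8]
16.6 [[0.02, -0.06, 0], [0.03, -0.13, 0]] [-0.4, -0.8]
12.6 [[0.01, -0.07, 0], [0.02, -0.13, 0]] [-0.4, -0.8]
8.6 [[0.01, -0.07, 0], [0.02, -0.13, 0]] [-0.4, -0.8]
4.6 [[0.0, -0.07, 0], [0.01, -0.13, 0]] [-0.4, -0.8]
0.5999999999999996 [[-0.0, -0.07, 0], [-0.0, -0.13, 0]] [-0.4, -0.8]
-3.4000000000000004 [[-0.01, -0.07, 0], [-0.01, -0.13, 0]] [-0.4, -0.8]
-7.4 [[-0.01, -0.07, 0], [-0.02, -0.13, 0]] [-0.4, -0.8]
-11.4 [[-0.01, -0.06, 0], [-0.03, -0.13, 0]] [-0.4, -0.8]
-15.4 [[-0.02, -0.06, 0], [-0.04, -0.13, 0]] [-0.4, -0.8]False
```

```bash
C="python3 -m crank"; exec 3>&1; 
python3 -m crank '{"travel":[[0.04,-0.05,0],[0.04,-0.05,0]],"spin":[-0.4,-0.4]}' | grep force && python3 chk.py .37 &&
python3 -m crank '{"travel":[[0.04,-0.06,0],[0.04,-0.06,0]],"spin":[-0.4,-0.4]}' | grep force && python3 chk.py .37 &&
python3 -m crank '{"travel":[[0.03,-0.06,0],[0.03,-0.06,0]],"spin":[-0.4,-0.4]}' | grep force && python3 chk.py .37 &&
python3 -m crank '{"travel":[[0.04,-0.05,0],[0.04,-0.05,0]],"spin":[-0.4,-0.4]}' | grep force && python3 chk.py .37 &&
python3 -m crank '{"travel":[[0.03,-0.06,0],[0.03,-0.06,0]],"spin":[-0.4,-0.4]}' | grep force && python3 chk.py .37 &&
python3 -m crank '{"travel":[[0.03,-0.06,0],[0.03,-0.06,0]],"spin":[-0.4,-0.4]}' | grep force && python3 chk.py .37 &&
python3 -m crank '{"travel":[[0.03,-0.06,0],[0.03,-0.06,0]],"spin":[-0.4,-0.4]}' | grep force && python3 chk.py .37 &&
python3 -m crank '{"travel":[[0.02,-0.06,0],[0.02,-0.06,0]],"spin":[-0.4,-0.4]}' | grep force && python3 chk.py .37 &&
python3 -m crank '{"travel":[[0.02,-0.06,0],[0.02,-0.06,0]],"spin":[-0.4,-0.4]}' | grep force && python3 chk.py .37 &&
python3 -m crank '{"travel":[[0.02,-0.07,0],[0.02,-0.07,0]],"spin":[-0.4,-0.4]}' | grep force && python3 chk.py .37
```

```text
force: [-1.9, 3.6, 2.3]
M 0.287 F [-2.58  4.18  2.56] ang 36.4False
```

```bash
sed -i 's/sys.exit(M>float(sys.argv\[1\]))/sys.exit(int(M>float(sys.argv[1])))/' chk.py
python3 -m crank '{"travel":[[0.04,-0.06,0],[0.04,-0.06,0]],"spin":[-0.4,-0.4]}' | grep force && python3 chk.py .37 &&
python3 -m crank '{"travel":[[0.03,-0.06,0],[0.03,-0.06,0]],"spin":[-0.4,-0.4]}' | grep force && python3 chk.py .37 &&
python3 -m crank '{"travel":[[0.04,-0.05,0],[0.04,-0.05,0]],"spin":[-0.4,-0.4]}' | grep force && python3 chk.py .37 &&
python3 -m crank '{"travel":[[0.03,-0.06,0],[0.03,-0.06,0]],"spin":[-0.4,-0.4]}' | grep force && python3 chk.py .37 &&
python3 -m crank '{"travel":[[0.03,-0.06,0],[0.03,-0.06,0]],"spin":[-0.4,-0.4]}' | grep force && python3 chk.py .37 &&
python3 -m crank '{"travel":[[0.03,-0.06,0],[0.03,-0.06,0]],"spin":[-0.4,-0.4]}' | grep force && python3 chk.py .37 &&
python3 -m crank '{"travel":[[0.02,-0.06,0],[0.02,-0.06,0]],"spin":[-0.4,-0.4]}' | grep force && python3 chk.py .37 &&
python3 -m crank '{"travel":[[0.02,-0.06,0],[0.02,-0.06,0]],"spin":[-0.4,-0.4]}' | grep force && python3 chk.py .37 &&
python3 -m crank '{"travel":[[0.02,-0.07,0],[0.02,-0.07,0]],"spin":[-0.4,-0.4]}' | grep force && python3 chk.py .37
```

```text
force: [-2.2, 3.8, 1.5]
M 0.315 F [-2.73  4.4   2.34] ang 34.3
force: [-2.4, 4.4, 3.2]
M 0.27 F [-1.83  4.54  2.39] ang 32.3
force: [-2.0, 3.5, 2.4]
M 0.306 F [-2.45  4.67  3.05] ang 30.5
force: [-2.8, 3.9, 2.2]
M 0.328 F [-2.7   4.68  2.58] ang 28.5
force: [-2.1, 4.1, 3.1]
M 0.32 F [-2.23  4.91  2.27] ang 26.5
force: [-1.5, 4.8, 2.2]
M 0.298 F [-2.28  4.62  2.73] ang 24.5
force: [-2.1, 4.4, 2.5]
M 0.283 F [-1.97  4.23  1.93] ang 22.6
force: [-0.9, 5.0, 2.6]
M 0.26 F [-1.9   4.5   2.28] ang 20.8
force: [-1.8, 5.4, 1.9]
M 0.337 F [-2.03  4.77  2.02] ang 18.5
```

```bash
python3 -m crank '{"travel":[[0.02,-0.06,0],[0.02,-0.06,0]],"spin":[-0.4,-0.4]}' | grep force && python3 chk.py .37 &&
python3 -m crank '{"travel":[[0.01,-0.07,0],[0.01,-0.07,0]],"spin":[-0.4,-0.4]}' | grep force && python3 chk.py .37 &&
python3 -m crank '{"travel":[[0.01,-0.06,0],[0.01,-0.06,0]],"spin":[-0.4,-0.4]}' | grep force && python3 chk.py .37 &&
python3 -m crank '{"travel":[[0.01,-0.07,0],[0.01,-0.07,0]],"spin":[-0.4,-0.4]}' | grep force && python3 chk.py .37 &&
python3 -m crank '{"travel":[[0.01,-0.07,0],[0.01,-0.07,0]],"spin":[-0.4,-0.4]}' | grep force && python3 chk.py .37 &&
python3 -m crank '{"travel":[[0.01,-0.06,0],[0.01,-0.06,0]],"spin":[-0.4,-0.4]}' | grep force && python3 chk.py .37 &&
python3 -m crank '{"travel":[[0,-0.07,0],[0,-0.07,0]],"spin":[-0.4,-0.4]}' | grep force && python3 chk.py .37 &&
python3 -m crank '{"travel":[[0,-0.06,0],[0,-0.06,0]],"spin":[-0.4,-0.4]}' | grep force && python3 chk.py .37 &&
python3 -m crank '{"travel":[[0,-0.07,0],[0,-0.07,0]],"spin":[-0.4,-0.4]}' | grep force && python3 chk.py .37 &&
python3 -m crank '{"travel":[[0,-0.07,0],[0,-0.07,0]],"spin":[-0.4,-0.4]}' | grep force && python3 chk.py .37
```

```text
force: [-1.5, 5.2, 2.6]
M 0.319 F [-1.58  4.94  2.67] ang 16.8
force: [-1.4, 7.2, 2.4]
M 0.39 F [-1.63  6.29  2.48] ang 15.3
```

```bash
python3 -m crank '{"travel":[[0.01,-0.035,0],[0.01,-0.035,0]],"spin":[-0.2,-0.2]}' | grep force && python3 -c "
from h import *
feel(10)"
```

```text
force: [-1.1, 8.8, 2.9]
t 12.37 p [ 0.6406 -0.1607  0.0845] yaw 78.9 ang 14.8 r 0.0578 F [-1.87  7.65  2.67] sd [0.44 0.3  0.85] T [1.511 0.298 0.014] Mwheel 0.456 0.469
```

```bash
python3 -m crank '{"travel":[[0,-0.03,0],[0,-0.03,0]],"spin":[-0.15,-0.15]}' | grep force && python3 -c "
from h import *
feel(12)"
```

```text
force: [-1.4, 7.7, 3.1]
t 13.13 p [ 0.6407 -0.1612  0.0845] yaw 78.1 ang 14.3 r 0.0578 F [-1.09  8.27  2.69] sd [0.46 0.56 0.43] T [1.661 0.238 0.003] Mwheel 0.479 0.482
```

```bash
python3 -m crank '{"travel":[[0,-0.03,0],[0,-0.03,0]],"spin":[-0.15,-0.15]}' | grep force && python3 -c "
from h import *
feel(12)"
```

```text
force: [-2.0, 10.4, 2.7]
t 13.9 p [ 0.6409 -0.1617  0.0845] yaw 77.4 ang 13.8 r 0.0579 F [-0.67  8.91  2.69] sd [0.42 0.46 0.37] T [1.817 0.172 0.026] Mwheel 0.51 0.536
```

```bash
python3 -m crank '{"travel":[[-0.03,0.13,0],[-0.07,0.27,0],[-0.07,0.27,0],[-0.07,0.27,0.8],[-0.07,0.27,2],[-0.07,0.27,3.2],[-0.07,0.27,4.4],[-0.07,0.27,5.5],[-0.07,0.27,5.5],[-0.07,0.27,5.5]],"spin":[0,0,0,0,0,0,0,0,0,0]}'
python3 -m crank '{"travel":[[-0.4,1,0],[-0.8,2.1,0],[-1.2,3.2,0],[-1.6,4.3,0],[-2,5.4,0],[-2.4,6.5,0],[-2.8,7.6,0],[-3.2,8.7,0],[-3.6,9.8,0],[-3.8,11.1,0],[-3.8,11.1,0],[-3.8,11.1,0]],"spin":[1.4,2.8,4.2,5.6,7,8.4,9.8,11.2,12.6,14,15.4,16.8]}'
python3 -m crank '{"travel":[[0,0,0],[0,0,0],[0,0,0]],"spin":[1,1.8,1.8]}'
python3 - <<'E'
from h import *
s=feel(4)
im=env.snapshot("wrist");cv2.imwrite("pics/w3.png",im[:,:,::-1]);s=env.state()
for q in("lever_pad","lever","ball_center","chute"):
    for d in env.mark_of(q,"wrist")[:2]: print(q,d,wonz(d["at"],{"lever_pad":.1645,"ball_center":.12}.get(q,.1),s))
E
```

```text
time: 14.73
tcp_pos: [0.6397, -0.1588, 0.2533]
eef_rot: [0.004, 0.782, 0.623, 0.002]
force: [-0.3, 0.9, -0.6]
finger_gap: 0.0
time: 15.73
tcp_pos: [0.5226, 0.1776, 0.2469]
eef_rot: [-0.001, 0.159, 0.987, -0.001]
force: [-0.3, -1.6, -0.5]
finger_gap: -0.002
time: 15.98
tcp_pos: [0.5233, 0.1754, 0.2469]
eef_rot: [-0.001, 0.085, 0.996, -0.001]
force: [0.3, -0.9, -0.1]
finger_gap: -0.002
t 16.18 p [0.5236 0.1754 0.2483] yaw 170.0 ang 99.9 r 0.3561 F [-0.07  0.41  0.28] sd [0.52 0.34 0.51] T [-0.026  0.013  0.024] Mwheel 0.0 0.025Traceback (most recent call last):
  File "<stdin>", line 5, in <module>
ValueError: it knows: axle, ball, ball_center, bed, box, brass, chute, driver, jar, lead, lever_pad, pusher, rule, weight, wheel
```

View pics/w3.png

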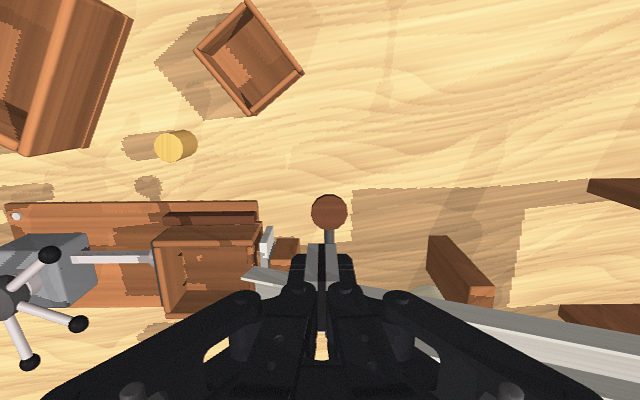

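Run:
```python
from h import *
s=env.state()
print(wonz((212,329),.163,s), s["tcp_pos"])
for q in("lever_pad","ball_center"):
    for d in env.mark_of(q,"wrist")[:2]: print(q,d,wonz(d["at"],{"lever_pad":.163}.get(q,.12),s))
```

```text
[0.53099391 0.18076507 0.163     ] [0.52383159 0.17545517 0.24886824]
```

```bash
python3 -m crank '{"travel":[[0.05,0.2,-1],[0.05,0.2,-2],[0.05,0.2,-2.5],[0.05,0.2,-2.8],[0.05,0.2,-3.1],[0.05,0.2,-3.4],[0.05,0.2,-3.6],[0.05,0.2,-3.6]],"spin":[0,0,0,0,0,0,0,0]}'
python3 -c "
from h import *
feel(4)"
```

```text
time: 17.05
tcp_pos: [0.5253, 0.1817, 0.1406]
eef_rot: [-0.0, 0.086, 0.996, -0.0]
force: [0.4, 0.3, -0.8]
finger_gap: -0.003
t 17.25 p [0.5264 0.1818 0.1423] yaw 170.1 ang 99.3 r 0.362 F [ 0.06 -0.06  0.11] sd [0.16 0.19 0.23] T [ 0.002  0.002 -0.004] Mwheel -0.019 -0.023
```

Run:
```python
from h import *
b=env.snapshot("side")
cv2.imwrite("pics/c5.png",cv2.resize(b[150:300,170:350],(720,600),interpolation=cv2.INTER_CUBIC)[:,:,::-1])
```

View pics/c5.png

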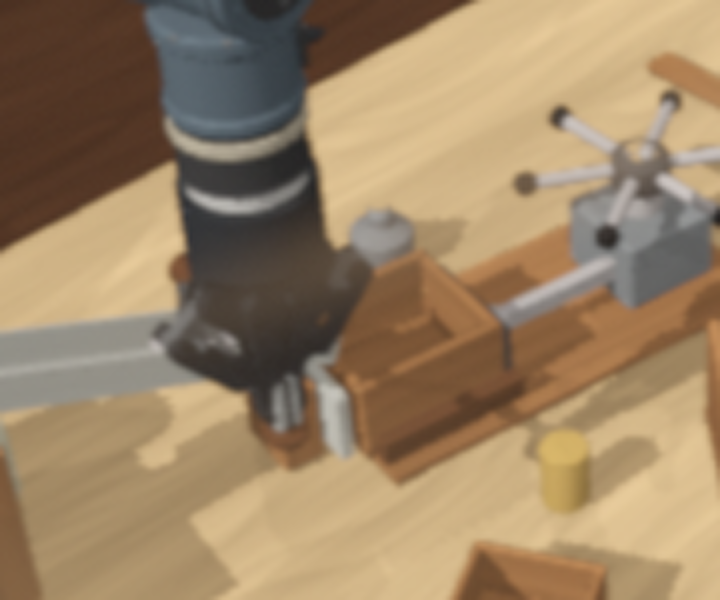

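```bash
python3 -m crank '{"travel":[[0,0,-0.2],[0,0,-0.4],[0,0,-0.6],[0,0,-0.75]],"spin":[0,0,0,0]}'
python3 -m crank '{"travel":[[0,0,-0.1],[0,0,-0.2],[0,0,-0.2]],"spin":[0,0,0]}'
python3 -c "
from h import *
feel(3)"
python3 -m crank '{"travel":[[0,0,-0.1],[0,0,-0.2],[0,0,-0.2]],"spin":[0,0,0]}'
python3 -c "
from h import *
feel(3)"
```

```text
time: 17.63
tcp_pos: [0.5252, 0.1817, 0.118]
eef_rot: [-0.0, 0.086, 0.996, -0.0]
force: [0.7, -0.3, 1.7]
finger_gap: 0.0
time: 17.88
tcp_pos: [0.5246, 0.1816, 0.1116]
eef_rot: [-0.001, 0.086, 0.996, -0.0]
force: [0.0, 1.3, -0.1]
finger_gap: -0.003
t 18.03 p [0.5251 0.1817 0.1125] yaw 170.1 ang 99.5 r 0.3621 F [ 0.35  0.22 -0.34] sd [0.46 0.63 0.45] T [ 0.004 -0.011  0.039] Mwheel -0.139 -0.1
time: 18.28
tcp_pos: [0.5251, 0.1817, 0.1063]
eef_rot: [-0.0, 0.086, 0.996, -0.0]
force: [0.2, -0.2, 0.2]
finger_gap: -0.002
t 18.43 p [0.5251 0.1817 0.1065] yaw 170.1 ang 99.5 r 0.3621 F [0.09 0.28 0.28] sd [0.13 0.53 0.4 ] T [-0.01  -0.031  0.012] Mwheel -0.048 -0.036
```

```bash
for i in 1; do python3 -m crank '{"travel":[[0,0,-0.1],[0,0,-0.1]],"spin":[0,0]}' | grep -E 'tcp|force'; python3 -m crank '{"travel":[[0,0,-0.1],[0,0,-0.1]],"spin":[0,0]}' | grep -E 'tcp|force'; done
python3 - <<'E'
from h import *
feel(3)
b=env.snapshot("side")
cv2.imwrite("pics/c6.png",cv2.resize(b[150:300,170:350],(720,600),interpolation=cv2.INTER_CUBIC)[:,:,::-1])
for q in("ball","lever_pad"): print(q,env.mark_of(q,"side")[:2])
E
```

```text
tcp_pos: [0.5252, 0.1818, 0.1034]
force: [-0.7, -0.6, -0.6]
tcp_pos: [0.5256, 0.1818, 0.1024]
force: [-1.0, -1.4, 5.8]
t 18.92 p [0.5256 0.1818 0.1024] yaw 170.1 ang 99.4 r 0.3621 F [-2.37 -0.33  5.75] sd [0.71 0.22 0.28] T [-0.121  0.462 -0.013] Mwheel 0.865 0.852
ball [{'at': [243.6, 269.6], 'score': 0.58}, {'at': [229.8, 281.7], 'score': 0.5}]
lever_pad []
```

View pics/c6.png

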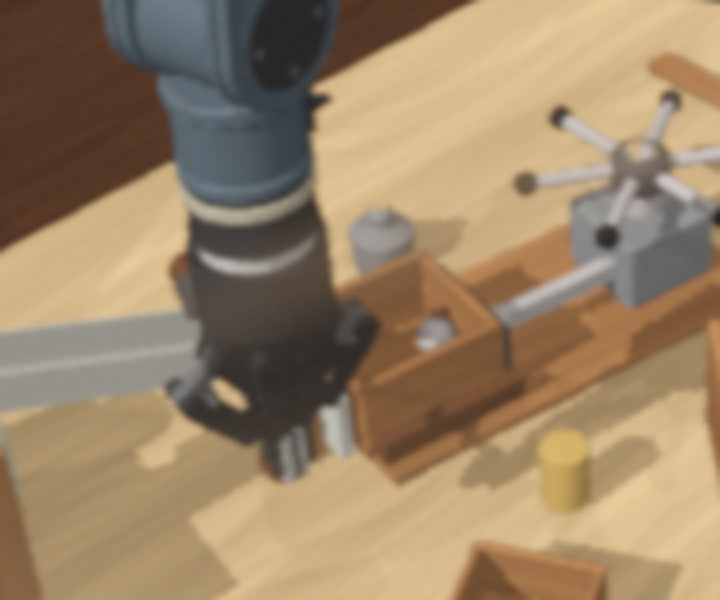

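The side view shows the ball inside the box at about (330,435), and the lever pad hit its stop with a 5.8 N rise. I'll lift away now and check everything.

```bash
python3 -m crank '{"travel":[[0,0,0.5],[0,0,1.5],[0,0,2.7],[0,0,3.9],[-0.5,0,5],[-1.5,0,5],[-2,0,5],[-2,0,5],[-2,0,5],[-2,0,5],[-2,0,5],[-2,0,5]],"spin":[0,0,0,0,0,0,0,0,0,0,0,0]}'
python3 - <<'E'
from h import *
feel(3)
a=env.snapshot("scene");b=env.snapshot("side")
im=np.hstack([cv2.resize(a[130:280,250:430],(400,333),interpolation=cv2.INTER_CUBIC),cv2.resize(b[150:300,170:350],(400,333),interpolation=cv2.INTER_CUBIC)])
cv2.imwrite("pics/end.png",im[:,:,::-1])
E
```

```text
time: 20.07
tcp_pos: [0.4658, 0.1816, 0.2498]
eef_rot: [-0.001, 0.086, 0.996, -0.0]
force: [-0.1, 0.7, -0.5]
finger_gap: 0.002
t 20.22 p [0.4656 0.1816 0.2502] yaw 170.1 ang 108.4 r 0.3764 F [ 0.16 -0.25 -0.07] sd [0.33 0.1  0.36] T [ 0.006 -0.008  0.041] Mwheel -0.026 0.015
```

View pics/end.png

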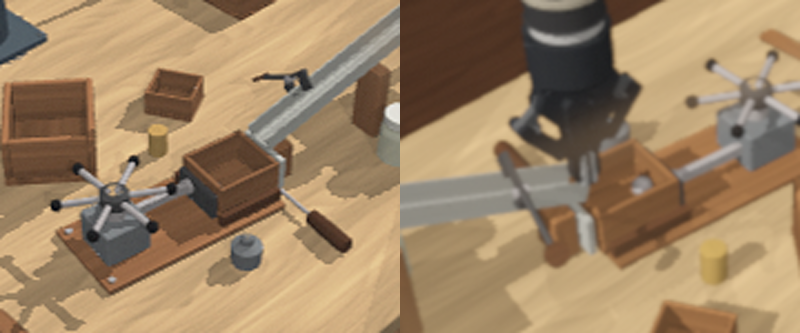

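The final view shows the lever down, the ball in the box at about (185,640), the box against the chute, the bystanders in place and the arm clear.

```bash
python3 -c "
from h import *
print(env.close_job())"
```

```text
the job is handed in; nothing more can be done
None
```

The job is done and handed in at about 20 s: the catch box is nipped against the cork buffer and the steel ball rolled into it by itself.

- **Wheel:** I turned it about 107° clockwise with the side of the closed gripper. I kept to one spoke the whole way, in small arc steps, instead of changing spokes, because that one reached far enough.
- **Nip:** The torque at the wheel was about 0.30 Nm while it turned freely. It rose to about 0.51–0.54 Nm once the box bore on the buffer, which works out to about 13–15 N of nip. I inferred this from noisy wrist force readings taken while pushing, not by measuring the nip itself. I did not feel it again after letting go, but the pictures show the box still in place.
- **Lever:** I pressed the pad until it met its stop, where the force rose to about 5.8 N with the fingertip 102 mm above the bench. Before that the readings were close to zero, so I confirmed the pad was moving from a picture.
- **Last check:** The pictures show the lever down, the ball in the box, the box at the chute mouth, and nothing out of place around the run. The wrist force was back to about zero with the arm clear.
- **Pictures:** I viewed 12 pictures, two past the budget.

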